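# Clamp a jigsaw blank for painting

## Task

On the white clamping board, push the big wooden jigsaw piece away from the robot along the board until its straight far edge lies flat and flush against the wooden fence, under the raised clamp. Then push the clamp's black lever over to the left, past its middle, so that it snaps shut and presses the piece down. Push with the fingers only: do not lift the piece, leave the clamp open until the piece is home, and leave everything else on the desk where it stands.

Things in the scene. Friction and masses are not known exactly. Their poses are not given: they have to be found in the camera images.
- jig: fixed white board, top 15 mm above the table, turned up to 0.3 rad. Origin at table height; x away from the robot to the fence, y left, z up. In its frame the board spans x -150..130, y -200..160 mm. The clamp's steel stand (44 x 50 mm in x, y; top 85 mm above the table) is at x 55, y -105 mm. The piece is home when centred near x 30 mm, y within 20 mm of 0, axes along the board's
- fence_face (a point): middle of the near face of the wooden fence across the board's far side, board frame (80, 0, 24) mm; the fence is 22 mm thick, spans y -100..100 mm and rises 30 mm above the board
- piece: loose wooden jigsaw piece, about 130 g, 18 mm thick, on the board 45 to 85 mm short of the fence, turned up to 0.2 rad, up to 12 mm sideways. Origin: underside centre of its 100 x 100 mm body. Straight full-width edges near (x -50 mm) and far (x +50); round tab out to y +74 mm; socket 32 mm wide, 28 deep in the -y side. Slides with about 1 to 2 N
- piece_far_edge (a point): middle of the piece's far straight edge, at half its thickness
- piece_near_edge (a point): middle of the piece's near straight edge, at half its thickness: push here, towards the fence
- lever (a joint): angle of the clamp's black lever (rad): 0 = open, leaning 0.7 from upright to the board's -y; grows through upright (0.7) to shut at 1.4, leaning to +y. Hinge along the board's x. A spring holds it at either end: about 6 N across it near the tip starts it, less towards the middle; past 0.7 it snaps shut by itself
- lever_tip (a point): free end of the lever, 118 mm from the hinge; the black grip is a round bar of 14 mm diameter, from 30 mm to the tip
- lever_hinge (a point): the lever's hinge, fixed: board frame (55, -100, 75) mm
- bar: the clamp's steel bar, 16 mm wide in board x, with a rubber foot 18 mm across, geared to the lever. Origin on its hinge, board frame (55, -95, 60) mm. Open: raised 72 degrees, highest point about 150 mm above the table. Shut: level, pointing to +y, the foot pressing on the piece at board x 55, y -20 mm with several N
- pot_a: small white paint pot with lid, 46 mm across, 36 mm tall, stands on the left (+y) part of the board; bystander; origin under its centre
- pot_b: second paint pot like pot_a, also on the board
- paint_a: blue paint bottle, 58 mm across, 170 mm tall, on the table beyond the board; bystander; origin under its centre
- brush_jar: glass jar 74 mm across with brushes up to 175 mm tall, on the table beyond the board; bystander; origin under its centre
- mug: white mug, 80 mm across, 95 mm tall, on the table to the left; bystander; origin under its centre
- spare_piece: another wooden jigsaw piece of the same shape and size, lying on the table well to the right, not on the board; bystander; origin under its centre
- glue_stick: standing glue stick, 29 mm across, 95 mm tall, on the table to the right; bystander; origin under its centre
Not all that is in view belongs to the job. What is shaped like the piece but blue or yellow is not meant.

How it is judged:
By the outcome, as a careful person would: the job done as asked, in the order asked, and still so for the second after the job is handed in, with the robot touching nothing.
It also fails if it takes over 45 s, if anything falls off the work surface, if the arm or the gripper's body presses on something with over 40 N, if the wrist force passes 120 N, or if a joint passes its speed limit or range.

## Robot

A 6-joint arm with a two-finger parallel gripper is mounted at the origin on the work surface. World frame = base frame: x ahead of the robot, y to its left, z up, the work surface at z = 0. Lengths are in m, angles in degrees, forces in N, time in s.
With the tool pointing down it reaches from about 0.25 to 0.775 m from the base axis. Payload 4 kg.
Tool frame: the origin (TCP) lies at the very end of the fingers, on their centre line; the grasp point (between the pads) lies arm.grip_depth behind it (arm.grip_depth is the distance from the TCP to the grasp point, in m); z points along the fingers, y is the line along which they close (so a half turn about z gives the same grasp; the last joint's range is limited). The gripper opens to 94 mm and grips with 3 to 60 N. Pads are 16 mm wide; open, the fingers measure 119 mm over their backs; the gripper's body (75 mm by 177 mm) begins 78 mm behind the grasp point.
Start: joints at [60.842, 4.996, 78.535, -0, 96.463, -5.907], TCP at [0.217, 0.505, 0.206] pointing down, gripper open.
Joint ranges: [-177.83, 177.83], [-43.37, 116.18], [15.69, 146.23], [-61.86, 241.86], [9.47, 152.12], [-147.06, 147.06]. Speed limits (degrees/s): [159.86, 159.86, 180, 180, 180, 180].

## Interface

Orientations are given as [roll, pitch, yaw] about the fixed x, y, z axes, in that order (R = Rz(yaw) Ry(pitch) Rx(roll)).
In Python, from bench import arm gives the robot as it stands. Calls block until the motion is done:
- arm.movep(position, orientation): joint-space move of the TCP to a pose.
- arm.line_to(position, rotation=None, rate=0.15): straight line of the TCP; rotation=None keeps the orientation; rate is the mean speed in m/s.
- arm.movej(angles): joint-space move.
- arm.gripper_to(opening, strength=None): opening from 0.0 (shut) to 1.0 (fully open); strength is the grip in N (None keeps the last); returns when the fingers have stopped.
- arm.wait(seconds).
- arm.solve_ik(position, orientation): joint angles nearest the present ones, or None.
- arm.get_state(): the state.
- arm.camera(name): name is "side" or "top"; returns (picture, depth): 480x640x3 uint8, red, green, blue; 480x640 float32, m along the optical axis (not along the pixel's ray), 0 where there is no reading.
- arm.camera_model(name): a dict with "vertical_fov" (degrees; the focal length in pixels is half the picture's height over the tangent of half this angle, whatever the lens; pixels are square), "cx", "cy" (the principal point, pixels), "camera_from_world" (4x4, takes a point from world to camera coordinates). Camera axes: x right, y down, z forward; pixel columns grow to the right and rows downward; lengths in m; the calibration is good to about 2 mm. A picture is of the moment at which its call begins. camera_model takes no time and is no camera call.
A pose or a line that the arm cannot do raises arm.Unreachable and nothing moves.
- arm.hand_in(): hands the job in; it is judged then, once.
The state is a dict: "time": time; "joints": joint angles; "joint_velocities": joint speeds; "effort": joint torques, N m; "ee_pos": TCP position; "tcp_rot": TCP orientation; "wrist_force": force on the tool from outside, world axes, zero at the start; "wrist_torque": the same for the moment, N m; "opening": opening from 0.0 (shut) to 1.0 (fully open); "grasp_force": force on a finger pad.
Only numpy, scipy, OpenCV 4.12 (cv2) and the standard library are available. Lean on these libraries where they do the work, as an engineer would, in place of code of your own. Each camera call takes 0.05 s, during which the arm holds its last target. There are 200 camera calls.

## Working session

There is one attempt and no reset: what is moved stays moved. The work goes in short steps, each a Python script; the robot and the scene stay as the last script left them, time stands still between calls to the robot, and variables do not carry over. Pictures are saved under pics/ and viewed, at most 10 in all, crops included, and the job is handed in when it is done.

```bash
mkdir -p pics; ls; cat > h.py <<'E'
import numpy as np, cv2
from bench import arm
def snap(n):
    p,d=arm.camera(n); return p,d,arm.camera_model(n)
def cast(m,u,v,z):
    f=240/np.tan(np.radians(m["vertical_fov"]/2)); T=np.array(m["camera_from_world"])
    R=T[:3,:3];c=-R.T@T[:3,3]; r=R.T@np.array([(u-m["cx"])/f,(v-m["cy"])/f,1])
    return c+r*(z-c[2])/r[2]
def deproj(m,d):
    f=240/np.tan(np.radians(m["vertical_fov"]/2)); T=np.array(m["camera_from_world"])
    v,u=np.mgrid[:480,:640]
    P=np.stack([(u-m["cx"])/f*d,(v-m["cy"])/f*d,d],-1)
    return (P-T[:3,3])@T[:3,:3]
def proj(m,P):
    f=240/np.tan(np.radians(m["vertical_fov"]/2)); T=np.array(m["camera_from_world"])
    q=T[:3,:3]@np.array(P)+T[:3,3]; return m["cx"]+f*q[0]/q[2], m["cy"]+f*q[1]/q[2]
E
python3 - <<'E'
from h import *
for n in("top","side"):
    p,d,m=snap(n); cv2.imwrite(f"pics/{n}0.png",p[:,:,::-1]); np.savez(f"{n}0.npz",p=p,d=d)
    T=np.array(m["camera_from_world"]); print(n,m["vertical_fov"],m["cx"],m["cy"],(-T[:3,:3].T@T[:3,3]).round(3),T[2,:3].round(3), (d>0).mean())
E
```

```text
pics
top 54.19688423744369 317.0778459527284 240.68755095667362 [ 0.408 -0.005  1.208] [ 0.118  0.025 -0.993] 0.9958333333333333
side 45.199594209711435 314.02405811106297 245.17156623881056 [0.381 1.03  1.234] [ 0.103 -0.67  -0.735] 0.9960286458333333
```

View pics/top0.png

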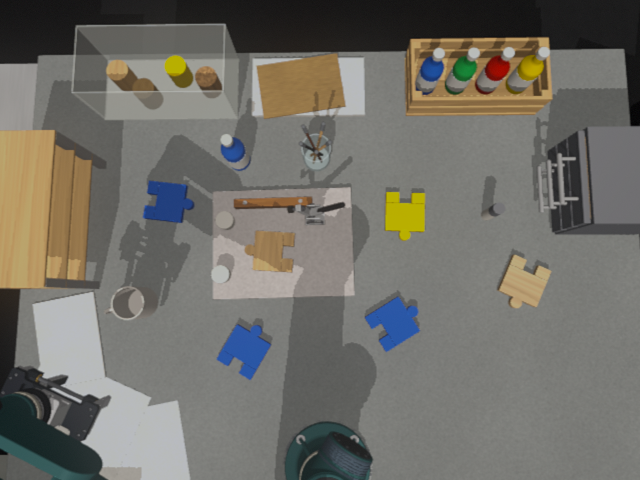

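View pics/side0.png

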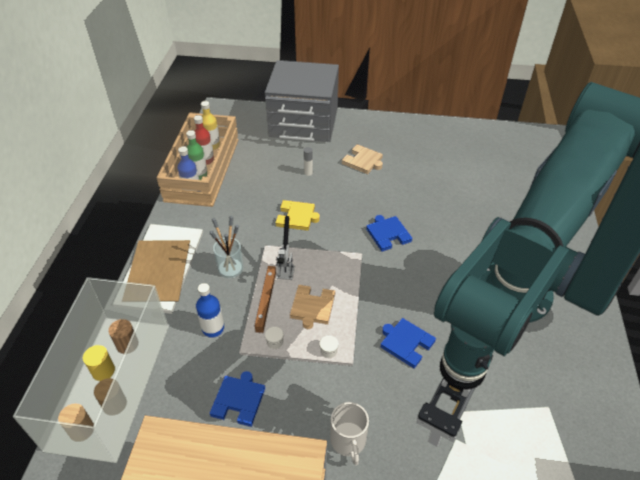

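The top view shows the board spanning px (213–354, 188–298). On it are the fence at (273,202), the clamp at (312,212) with its lever tip at (344,205), and the pots at (226,220) and (220,274).
Candidates for the piece are wooden (272,251) on the board, spare wooden (525,280), blue (167,202), (392,322) and (244,350), and yellow (405,213). I choose (272,251) because it is wooden and lies on the board in front of the fence. Next I measure it and check it in a crop.

```bash
cat > meas.py <<'E'
from h import *
def piece(p,m,z=0.033,roi=(235,305,222,290)):
    hsv=cv2.cvtColor(p,cv2.COLOR_RGB2HSV)
    k=((hsv[...,0]>8)&(hsv[...,0]<24)&(hsv[...,1]>95)).astype(np.uint8)
    r=np.zeros_like(k); u0,u1,v0,v1=roi; r[v0:v1,u0:u1]=k[v0:v1,u0:u1]
    n,l,s,c=cv2.connectedComponentsWithStats(r); i=1+np.argmax(s[1:,4]); 
    return (l==i).astype(np.uint8)
E
python3 - <<'E'
from meas import *
S={n:np.load(n+"0.npz") for n in("top","side")}
p,d=S["top"]["p"],S["top"]["d"]; m=arm.camera_model("top"); P=deproj(m,d)
hsv=cv2.cvtColor(p,cv2.COLOR_RGB2HSV)
for n,(u,v) in dict(board=(330,260),piece=(272,255),fence=(265,203),wood=(525,275),pota=(226,219),potb=(220,273),tip=(342,206)).items():
    print(n,P[v,u].round(3),hsv[v,u])
k=piece(p,m); ys,xs=np.nonzero(k); print("n",k.sum(),xs.min(),xs.max(),ys.min(),ys.max())
# side piece height
ps,ds=S["side"]["p"],S["side"]["d"]; ms=arm.camera_model("side"); Ps=deproj(ms,ds)
print("side piece",Ps[308,315].round(3),"side fence",Ps[300,266].round(3),"board",Ps[290,345].round(3))
# elevated things on board
B=(P[...,2]>0.05); v,u=np.nonzero(B[185:300,205:360]); 
o=cv2.resize(p[170:310,190:370],None,fx=4,fy=4,interpolation=cv2.INTER_CUBIC)
c,_=cv2.findContours(k,0,cv2.CHAIN_APPROX_NONE)
cv2.drawContours(o,[((c[0]-[190,170])*4+2).astype(int)],-1,(255,0,0),1)
cv2.imwrite("pics/crop.png",o[:,:,::-1])
E
```

```text
board [ 0.501 -0.008  0.017] [ 11  20 142]
piece [0.513 0.138 0.031] [ 17 117 155]
fence [0.644 0.157 0.04 ] [ 14 158 139]
wood [ 0.463 -0.496  0.02 ] [ 20  88 186]
pota [0.602 0.253 0.051] [ 18  24 158]
potb [0.466 0.264 0.051] [ 45   5 186]
tip [ 0.612 -0.035  0.164] [10 16 48]
n 1435 245 293 231 271
side piece [0.515 0.154 0.035] side fence [0.642 0.154 0.045] board [0.446 0.069 0.015]
```

View pics/crop.png

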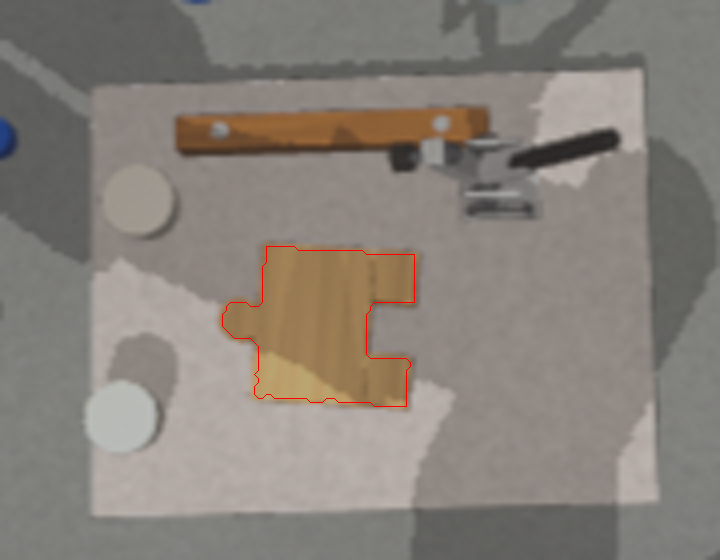

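The crop confirms the choice: the wooden piece on the board, with its tab to the left, its socket to the right, and a straight far edge facing the fence. The lever leans right, tip at crop (615,140). Now the edges.

```bash
cat >> meas.py <<'E'
def edges(p,d,m,verbose=True):
    X=lambda u,v,z:cast(m,u,v,z)[:2]
    P=deproj(m,d); hsv=cv2.cvtColor(p,cv2.COLOR_RGB2HSV).astype(int)
    # fence: top surface near edge by colour (saturated brown)
    f=((hsv[...,0]>6)&(hsv[...,0]<20)&(hsv[...,1]>130)&(P[...,2]>0.036)&(P[...,2]<0.06)); r=np.zeros_like(f); r[185:216,225:318]=f[185:216,225:318]
    return r
def line(pts):
    vx,vy,x,y=cv2.fitLine(np.array(pts,np.float32),cv2.DIST_HUBER,0,1e-3,1e-3).ravel(); return np.array([x,y]),np.array([vx,vy])*np.sign(vy)
E
python3 - <<'E'
from meas import *
z=np.load("top0.npz");p,d=z["p"],z["d"]; m=arm.camera_model("top")
f=lambda cs,zz:[cast(m,190+(a-2)/4,170+(b-2)/4,zz)[:2] for a,b in cs]
C=np.array(f([(92,87),(643,70),(658,498),(92,516)],.015)); print("corners",C.round(4).tolist())
L=C[0]-C[1],C[3]-C[2]; Xd=C[0]-C[3],C[1]-C[2]
print("yaw from y-edges",[np.arctan2(-l[0],l[1]).round(4) for l in L],"x-edges",[np.arctan2(x[1],x[0]).round(4) for x in Xd],[np.linalg.norm(x).round(4) for x in L+Xd])
r=edges(p,d,m); us=[u for u in range(236,285) if r[:,u].any()]
near=[cast(m,u,np.nonzero(r[:,u])[0].max()+.5,.015)[:2] for u in us]
far=[cast(m,u,np.nonzero(r[:,u])[0].min()-.5,.045)[:2] for u in us]
for n,l in(("fence near(bottom) ",near),("fence far top",far)):
    o,v=line(l); print(n,o.round(4),np.arctan2(-v[0],v[1]).round(4))
k=piece(p,m)
for n,rg,fn,e,zz in(("far",range(262,292),np.min,-.5,.033),("near",range(258,290),np.max,.5,.033)):
    o,v=line([cast(m,u,fn(np.nonzero(k[:,u])[0])+e,zz)[:2] for u in rg]); print(n,o.round(4),np.arctan2(-v[0],v[1]).round(4))
print("piece corners",np.round(f([(265,246),(416,254),(407,406),(255,400)],.033),4).tolist())
print("tip tab",np.round(f([(221,320)],.033),4), "pots",np.round(f([(139,201),(121,417)],.051),4))
print(arm.grip_depth)
E
```

```text
corners [[0.6812, 0.2979], [0.6908, -0.0612], [0.415, -0.0686], [0.4034, 0.2903]]
yaw from y-edges [np.float64(0.0266), np.float64(0.0324)] x-edges [np.float64(0.0275), np.float64(0.0268)] [np.float64(0.3592), np.float64(0.359), np.float64(0.2779), np.float64(0.2758)]
fence near(bottom)  [0.6403 0.1727] -0.0039
fence far top [0.6558 0.1652] 0.0271
far [0.5717 0.1339] -0.0564
near [0.4738 0.1337] -0.0718
piece corners [[0.5736, 0.1801], [0.5683, 0.0841], [0.4721, 0.0891], [0.4759, 0.1848]]
tip tab [[0.5265 0.2072]] pots [[0.5998 0.2571]
 [0.4644 0.265 ]]
0.0188
```

```bash
cat >> h.py <<'E'
YAW=0.0283; O=np.array([0.557,0.1349]); c_,s_=np.cos(YAW),np.sin(YAW); RB=np.array([[c_,-s_],[s_,c_]])
def W(x,y,z): return [*(O+RB@np.array([x,y])),z]   # board frame (m) -> world
def Bf(P): return RB.T@(np.array(P)[:2]-O)
def fb(): return RB.T@np.array(arm.get_state()["wrist_force"])[:2]
ROT=[180,0,np.degrees(YAW)]
E
python3 - <<'E'
from h import *
s=arm.get_state(); print(s["tcp_rot"],s["time"])
for y in (ROT,[180,0,ROT[2]-180],[180,0,ROT[2]+180]): print(y,arm.solve_ik(W(-.125,0,.2),y),arm.solve_ik(W(-.02,0,.019),y))
E
```

```text
[-1.79891159e+02 -1.06680132e-02  1.56747374e+02] 0.1
[180, 0, np.float64(1.6214705602202297)] [ 9.71139389e+00 -7.63517727e+00  9.15312483e+01 -2.54444375e-14
  9.61039290e+01  9.80899233e+01] [ 8.17583953e+00  1.18109563e+01  9.26673722e+01 -2.54444375e-14
  7.55216715e+01  9.65543690e+01]
[180, 0, np.float64(-178.37852943977978)] [  9.71139389  -7.63517727  91.53124826   0.          96.10392901
 -81.91007667] [  8.17583953  11.8109563   92.66737218   0.          75.52167152
 -83.44563103]
[180, 0, np.float64(181.62147056022022)] [  9.71139389  -7.63517727  91.53124826   0.          96.10392901
 -81.91007667] [  8.17583953  11.8109563   92.66737218   0.          75.52167152
 -83.44563103]
```

```bash
python3 - <<'E'
from h import *
R=[180,0,ROT[2]-180]
arm.movep(W(-.120,0,.2),R); arm.gripper_to(0.6)
arm.line_to(W(-.120,0,.06),rate=.2); print("F0",fb())
arm.line_to(W(-.120,0,.020),rate=.06); print("z",arm.get_state()["ee_pos"],arm.get_state()["wrist_force"])
for x in (-.098,-.085,-.07,-.055,-.042):
    arm.line_to(W(x,0,.020),rate=.05); print(x,fb().round(2),arm.get_state()["wrist_torque"].round(2) if hasattr(arm.get_state()["wrist_torque"],'round') else '')
print(arm.get_state()["time"])
p,d,m=snap("top"); cv2.imwrite("pics/t1.png",cv2.resize(p[170:310,190:370],None,fx=4,fy=4,interpolation=cv2.INTER_CUBIC)[:,:,::-1])
E
```

```text
F0 [ 0.1462103  -0.17538742]
z [0.4372334  0.13153258 0.02009704] [-0.29425391  0.08804797  0.44593297]
-0.098 [-0.14 -0.49] [0.07 0.03 0.03]
-0.085 [0.43 0.96] [-0.01  0.    0.02]
-0.07 [-0.18 -0.14] [0.02 0.02 0.03]
-0.055 [-0.36  0.43] [-0.03 -0.03 -0.02]
-0.042 [-0.47 -0.48] [ 0.05  0.06 -0.06]
6.425
```

View pics/t1.png

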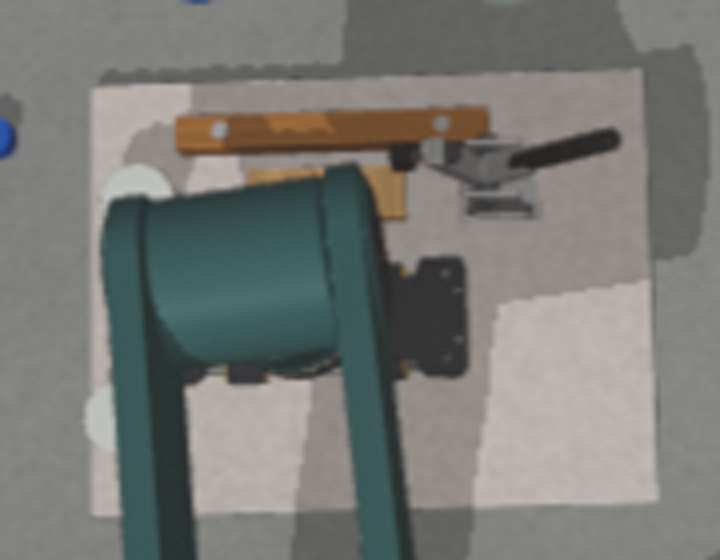

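The view shows the piece (far edge at crop row ~170) parallel to the fence (near edge at row ~153), with a small gap left. I push the remaining distance in force-guarded steps.

```bash
python3 - <<'E'
from h import *
for x in np.arange(-.039,-.016,.0015):
    arm.line_to(W(x,0,.020),rate=.03); arm.wait(.1); F=np.mean([fb()[0] for _ in range(4)]); print(round(x,4),fb().round(1),Bf(arm.get_state()["ee_pos"]).round(4)[0])
    if fb()[0]<-7: break
p,d,m=snap("side"); cv2.imwrite("pics/s1.png",cv2.resize(p[225:375,220:400],None,fx=4,fy=4,interpolation=cv2.INTER_CUBIC)[:,:,::-1])
print(arm.get_state()["time"])
E
```

```text
-0.039 [-0.7 -0.3] -0.0389
-0.0375 [ 0.2 -0.4] -0.0375
-0.036 [-1.2  0.1] -0.0359
-0.0345 [-0.2 -0.2] -0.0343
-0.033 [-0.7  0.3] -0.0328
-0.0315 [-0.3 -0.6] -0.0314
-0.03 [0.1 0. ] -0.0299
-0.0285 [-0.   0.2] -0.0284
-0.027 [-5.1 -0.6] -0.0283
-0.0255 [-8.9 -0.6] -0.0283
10.025
```

View pics/s1.png

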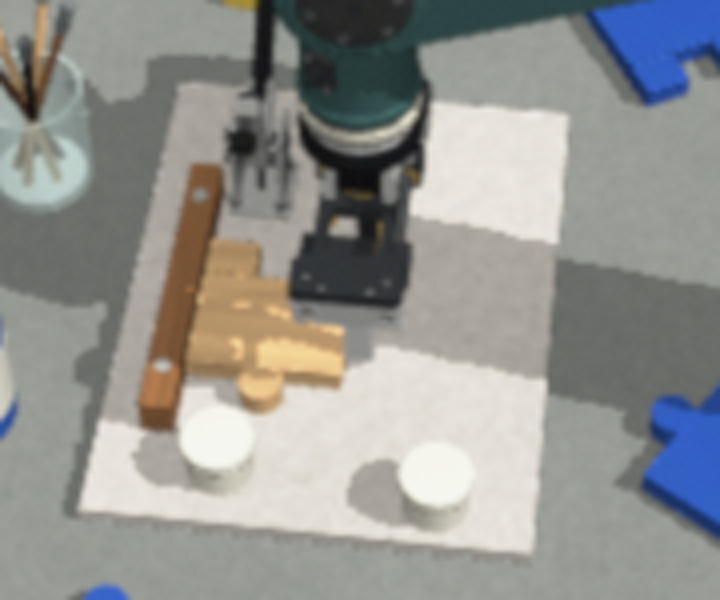

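The side view shows the piece's far edge against the fence with no visible gap, and the force rose at the expected position. I back off, check from above, then go beside the lever.

```bash
python3 - <<'E'
from meas import *
arm.line_to(W(-.06,0,.020),rate=.08)
arm.line_to(W(-.06,0,.25),rate=.25); arm.gripper_to(0.0)
R=next(r for r in ([180,0,ROT[2]-90],[180,0,ROT[2]+90]) if arm.solve_ik(W(.053,-.235,.25),r) is not None); print(R,arm.solve_ik(W(.053,-.235,.25),R))
arm.movep(W(.053,-.235,.25),R)
p,d,m=snap("top"); cv2.imwrite("pics/t2.png",cv2.resize(p[170:310,190:370],None,fx=4,fy=4,interpolation=cv2.INTER_CUBIC)[:,:,::-1])
print(arm.get_state()["time"])
k=piece(p,m,roi=(235,305,211,290))
for n,rg,fn,e in(("far",range(256,285),np.min,-.5),("near",range(258,288),np.max,.5)):
    o,v=line([Bf(cast(m,u,fn(np.nonzero(k[:,u])[0])+e,.033)) for u in rg]); print(n,o.round(4),np.arctan2(-v[0],v[1]).round(4))
us=np.nonzero(k)[1]; print(us.min(),us.max())
E
```

```text
[180, 0, np.float64(91.62147056022023)] [-14.27673173  14.47170872  62.64410888   0.         102.8841824
 -15.89820229]
13.7583
far [0.0698 0.0148] -0.0319
near [-0.0208 -0.011 ] -0.0301
243 290
```

View pics/t2.png

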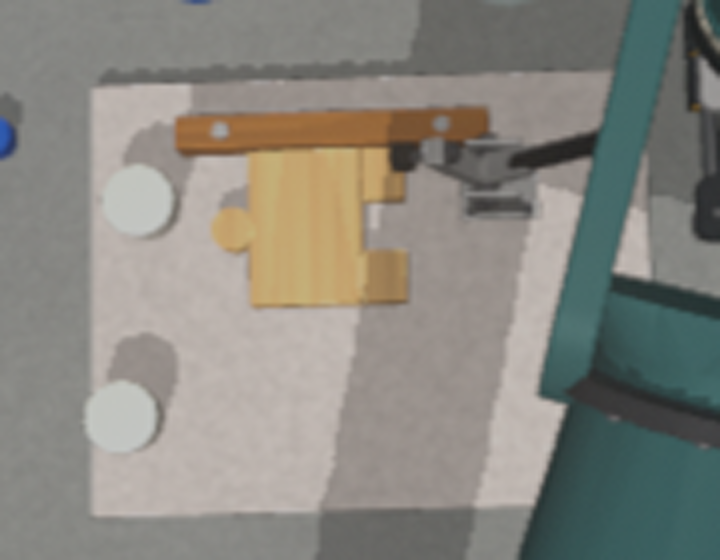

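The piece lies flush and parallel along the fence (near edge at crop rows 303–306, same slope as the fence), and y is near 0. Next is the lever.

```bash
python3 - <<'E'
from h import *
arm.line_to(W(.053,-.235,.135),rate=.2)
print(arm.get_state()["ee_pos"],fb())
for y in np.arange(-.2,-.079,.01):
    arm.line_to(W(.053,y,.135),rate=.08); print(round(y,3),fb().round(1),Bf(arm.get_state()["ee_pos"]).round(3))
    if y>-.105 and abs(fb()[1])<1: break
arm.wait(.3)
arm.line_to(W(.053,-.235,.135),rate=.2); arm.line_to(W(.053,-.26,.25),rate=.25)
p,d,m=snap("top"); cv2.imwrite("pics/t3.png",cv2.resize(p[170:310,190:370],None,fx=4,fy=4,interpolation=cv2.INTER_CUBIC)[:,:,::-1])
p,d,m=snap("side"); cv2.imwrite("pics/s3.png",cv2.resize(p[200:375,210:410],None,fx=3.4,fy=3.4,interpolation=cv2.INTER_CUBIC)[:,:,::-1])
print(arm.get_state()["time"])
E
```

```text
[ 0.61727119 -0.09814506  0.13643131] [0.00517298 0.38154059]
-0.2 [0.1 0.3] [ 0.053 -0.2  ]
-0.19 [-0.1 -0.3] [ 0.053 -0.19 ]
-0.18 [-1.9 -9.2] [ 0.053 -0.185]
-0.17 [ 0.7 -2.4] [ 0.053 -0.171]
-0.16 [ 2.8 -3.3] [ 0.054 -0.16 ]
-0.15 [ 2.1 -4.3] [ 0.053 -0.15 ]
-0.14 [-0.  -1.3] [ 0.053 -0.14 ]
-0.13 [-0.5 -0.4] [ 0.053 -0.129]
-0.12 [ 1.2 -0.1] [ 0.053 -0.119]
-0.11 [0.2 0.8] [ 0.053 -0.109]
-0.1 [ 0. -0.] [ 0.053 -0.099]
19.6583
```

View pics/t3.png

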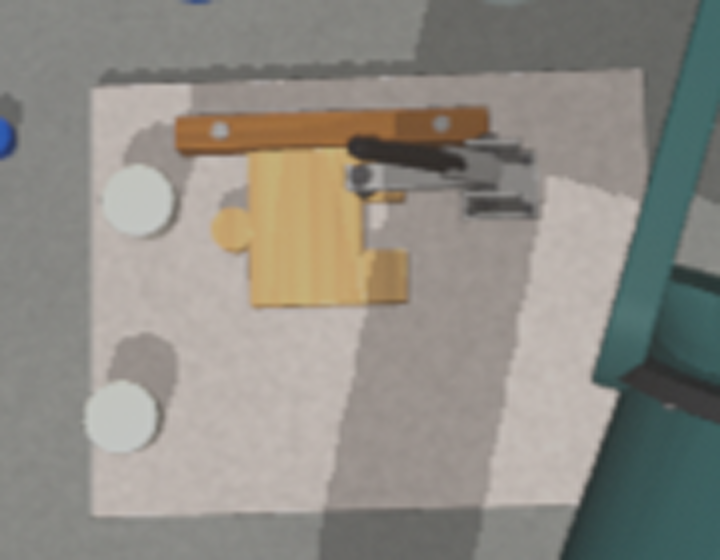

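View pics/s3.png

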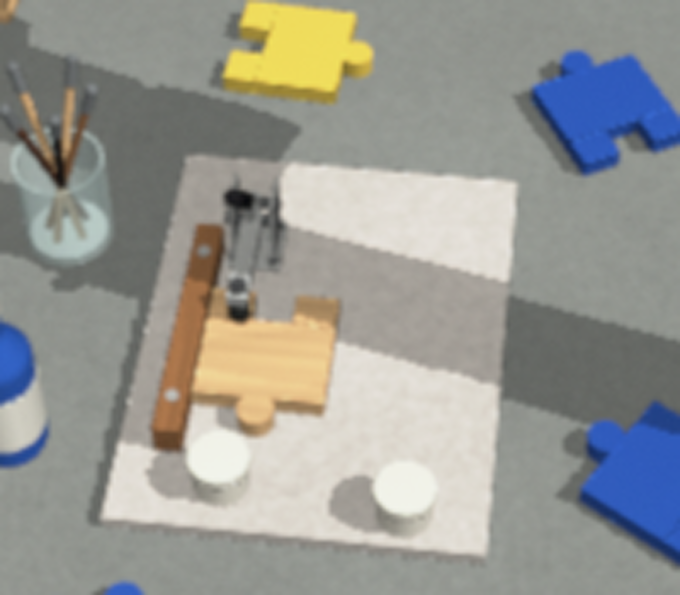

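Both views show the clamp shut: the lever lies to the left (tip at top crop (360,148)) and the foot is on the piece at (360,178). The piece is still flush and the pots have not moved.

```bash
python3 -c "
from bench import arm
print(arm.hand_in())"
```

```text
the job is handed in; nothing more can be done
None
```

The job is handed in at about 20 s: the piece is flush against the fence and the clamp is snapped shut on it, and the bystanders in the final board views had not moved.

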